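# Bolt the gate of a forme carrier

### The job

Make the forme carrier ready to be carried to the press: swing its gate shut, slide the barrel bolt across into the keeper until its handle, leaning over the brass notch plate, comes up against the plate's tall end, and turn the handle down fully home into the notch there. The plate is adjustable and thin, so feel for the notch and keep the handle's push on the plate light (it bends at 15 N); leave the type in the carrier and the tools on the table where they are.

Things in the scene. Friction and masses are not known exactly. Their poses are not given: they have to be found in the camera images.
- carrier: Forme carrier: fixed green steel tray 180 x 218 mm, walls 40 mm high, 6 mm floor. Origin: centre of its underside, on the table. x: to the back wall; y: to its left; z up. Its front (-x) side is the gate. Steel keeper, 66 mm high, on the right front corner post.
- gate (a joint): Angle of the gate in rad: 0 = shut against its stop, growing as the free (right-hand) end swings out towards the carrier's -x; starts 0.35 to 0.75 open. A green rail 186 long, 44 thick, top at z = 40 mm, carrying the bolt; stiff hinge (0.5 N m), stays where it is left.
- gate_hinge (a point): On the gate's upright hinge axis, 55 mm above the table (height of the bolt's rod), at carrier x -90, y +95 mm. With the gate shut, the gate runs from here along the carrier's -y; its front face passes through the axis.
- keeper_mouth (a point): Centre of the keeper's bore at its near face, 55 mm above the table. The bore is 17 mm wide for the 12 mm round-nosed rod; the rod enters it along the carrier's -y once the gate is shut. Fixed to the carrier at x -56, y -98 mm.
- bolt (a joint): Travel of the bolt's rod along the gate towards the free end, in m: starts at 0 to 0.004, possible up to 0.048. The rod lies 34 mm behind the gate's front face, 55 mm above the table; at 0 the handle stands 112 mm from the hinge along the gate. Friction about 3 N. The notch is reached at 0.034 +- 0.008; its setting is not measured.
- handle (a joint): Angle of the bolt's handle about the rod in rad: 0 = upright, growing as it tips away from the type, out over the gate's front face; 1.56 = fully down (level). Starts 0.05 to 0.5. Friction 0.05 N m. It meets the low lip of the notch plate at about 1.2 and goes farther only in the notch.
- knob (a point): Centre of the red ball (18 mm across) at the end of the handle's 8 mm steel stem, 52 mm from the rod's axis. Upright it is 107 mm above the table, fully down 55 mm and 18 mm out before the gate's front face. Its z axis points out along the stem.
- notch_plate: Strip under the brass notch plate, fixed on the gate; origin on the hinge axis, at the table. The brass plate, 26 mm before the rod, has a low lip, top 60 mm above the table, then a notch 10.5 mm wide, then a tall end to 79 mm, which stops a handle tipped 0.9 rad or more (a less tipped one passes). It sits anywhere within +-8 mm along the gate: feel for it. Over 15 N on it bends it.
- type_lines_5_mid (a point): Centre of lines of metal type, 51 x 34 x 23 mm, loose in the carrier, left back. Bystander.
- type_lines_3_mid (a point): Centre of lines of metal type, 45 x 32 x 26 mm, loose in the carrier. Bystander.
- type_lines_1_mid (a point): Centre of lines of metal type, 34 x 41 x 26 mm, loose in the carrier. Bystander.
- furniture_h1_mid (a point): Centre of an H-shaped block of metal furniture, 50 x 82 x 26 mm, loose in the carrier, right. Bystander.
- furniture_w2_mid (a point): Centre of a strip of wooden furniture, 60 x 24 x 18 mm, loose in the carrier, left front. Bystander.
- quoin_key_mid (a point): Middle of a T-handled quoin key, 70 x 90 x 12 mm, lying on the table left of the carrier. Bystander.
- bodkin_mid (a point): Middle of a bodkin with wooden handle, 19 x 109 x 19 mm, lying on the table right of the carrier. Bystander.

How it is judged (in metres and radians):
On the way, in this order (a step that is already met when the one before it is completed fails the run):
1. the gate is shut (value of joint gate below 0.02 rad), for 0.1 s.
2. the bolt is across, in the keeper (value of joint bolt above 0.02 m and value of joint gate below 0.02 rad), for 0.1 s.
3. the handle is down in the notch (value of joint handle above 1.45 rad), for 0.1 s.
At the end, for the whole second after the job is handed in: The gate is shut (within 0.02 rad), the bolt stands at least 20 mm across in the keeper, and its handle lies down in the notch (at least 1.45 rad from upright, where 1.56 is fully down), all at rest (all of step 2 and value of joint handle above 1.45 rad and velocity of joint bolt below 0.01 m/s and velocity of joint handle below 0.1 rad/s); the robot touches nothing.
It fails at once if the notch plate is pressed with more than 15 N (contact force between notch_plate and anything else above 15 N).
It fails at once if a piece of type or furniture in the carrier is moved by more than 15 mm (distance of any of type_lines_5_mid, type_lines_3_mid, type_lines_1_mid, furniture_h1_mid, furniture_w2_mid from where it was at the start of the episode above 0.015 m).
It fails at once if the quoin key or the bodkin is moved by more than 20 mm (distance of any of quoin_key_mid, bodkin_mid from where it was at the start of the episode above 0.02 m).
It also fails if it takes over 61 s, if anything falls off the work surface, if the arm or the gripper's body presses on something with over 40 N, if the wrist force passes 120 N, or if a joint passes its speed limit or range.

### The arm

A 6-joint arm with a two-finger parallel gripper is mounted at the origin on a cart in front of the work surface, level with it; the furniture and walls round the work are solid. World frame = base frame: x ahead of the robot, y to its left, z up, the work surface at z = 0. Lengths are in mm, angles in rad, forces in N, time in s.
With the tool pointing down it reaches from about 400 to 925 mm from the base axis. Payload 12.5 kg.
Tool frame: the origin (TCP) lies between the finger pads; the fingertips stand 17 mm ahead of it and the grasp point (between the pads) lies 2 mm behind it; z points along the fingers, y is the line along which they close (so a half turn about z gives the same grasp; the last joint's range is limited). The gripper opens to 95 mm and grips with 3 to 60 N. Pads are 20 mm wide; open, the fingers measure 119 mm over their backs; the gripper's body (75 mm by 180 mm) begins 59 mm behind the grasp point.
Start: joints at [-1.415, 0.491, 1.559, -0, 1.092, -0.106], TCP at [161.784, -603.714, 231.661] pointing down, gripper open.
Joint ranges: [-3.1, 3.1], [-0.84, 2.19], [0.05, 2.79], [-1.13, 4.28], [0.06, 2.93], [-2.69, 2.69]. Speed limits (rad/s): [2.22, 2.22, 2.79, 3.14, 3.14, 3.14].

### API

Orientations are given as a unit quaternion [x, y, z, w].
In Python, from workcell import arm, optics gives the robot as it stands.
- The arm moves only by the shell command python3 -m pendant 'ROWS' [FORCE]. ROWS is JSON, a list of rows, each an object with "turn": the turn, a rotation vector about the tool's x, y, z in degrees, a list of three; "translation": the shift along the tool's x, y, z in cm, a list of three; "fingers": the finger opening in cm, from 0 to 9.51. In form: [{"turn": [rx, ry, rz], "translation": [x, y, z], "fingers": fingers}, ...]. A call has 1 to 12 rows; each row is the pose to reach, as a shift and turn from the pose commanded when the call began, along the tool's axes at that moment; what a row does not reach only later rows make up. A row lasts 1/8 s, in which the tool goes at most 62.5 mm and 10.7 degrees, less where a joint would pass 70% of its speed; a pose out of reach is approached as far as the arm can. A call with a gripper value outside its range is refused whole. The fingers move at their own pace and stop on an object; FORCE is the grip in N (left out, the last holds). Time passes only in rows, so rows that repeat a pose let the fingers close. It gives the time, the measured TCP pose, the force, the opening and the grip force at its end, in the units of the state.
- arm.read_state(): the state, without advancing time (a new reading comes with each control period).
- optics.read_camera(name): name is "side" or "top" or "wrist"; returns the picture (384x512x3 uint8, red, green, blue); there is no depth.
- optics.get_calibration(name): a dict with "fx", "fy", "cx", "cy" (pixels), "pose" (4x4, takes a point from camera to world coordinates). Camera axes: x right, y down, z forward; pixel columns grow to the right and rows downward; lengths in mm; the calibration is good to about 2 mm. A picture is of the moment at which its call begins: read the wrist's pose just before it. get_calibration takes no time and is no camera call; for the wrist camera it gives the pose at the moment of the call.
- arm.close_job(): hands the job in; it is judged then, once.
The state is a dict: "t": time; "qpos": joint angles; "qvel": joint speeds; "tau": joint torques, N m; "tcp_pos": TCP position; "tool_rot": TCP orientation; "ft_force": force on the tool from outside, world axes, zero at the start; "ft_torque": the same for the moment, N m; "opening": opening from 0.0 (shut) to 1.0 (fully open); "grip_force": force on a finger pad.
Only numpy, scipy, OpenCV 4.12 (cv2) and the standard library are available. Lean on these libraries where they do the work, as an engineer would, in place of code of your own. Each camera call takes 0.05 s, during which the arm holds its last target. There are 200 camera calls.

## Working session

There is one attempt and no reset: what is moved stays moved. The work goes in short steps, Python scripts to look and compute and a shell command to move; the robot and the scene stay as the last step left them, time stands still between calls to the robot, and variables do not carry over. Pictures are saved under pics/ and viewed, at most 13 in all, crops included, and the job is handed in when it is done.

```bash
mkdir -p pics; ls
python3 - <<'E'
from workcell import arm, optics
import cv2,numpy as np
for n in ("top","side"):
    im=optics.read_camera(n); cv2.imwrite(f"pics/{n}0.png",im[:,:,::-1])
    c=optics.get_calibration(n); print(n,c["fx"],c["cx"],c["cy"],np.round(c["pose"],3).tolist())
s=arm.read_state(); print(s)
E
```

```text
pics
top 473.5088745057718 250.41325049995544 183.13040810047767 [[0.099, -0.975, 0.2, 431.612], [-0.995, -0.098, 0.013, -23.332], [0.007, -0.2, -0.98, 1073.372], [0.0, 0.0, 0.0, 1.0]]
side 409.2122576445552 250.91148414315552 192.80346115076867 [[0.934, -0.226, 0.275, 351.428], [-0.356, -0.615, 0.704, -730.436], [0.01, -0.756, -0.655, 737.64], [0.0, 0.0, 0.0, 1.0]]
{'t': 0.1, 'qpos': array([-1.41458728e+00,  4.91505167e-01,  1.55939646e+00,  1.25409353e-07,
        1.09170964e+00, -1.05579543e-01]), 'qvel': array([ 0.00080667, -0.00047702,  0.00027451, -0.00124149, -0.00113913,
        0.00098931]), 'tau': array([ 1.94532098e-03, -6.13620687e+01, -2.58607310e+01,  6.93603465e-02,
        4.70270205e-02, -7.18676370e-05]), 'tcp_pos': array([ 161.75779016, -603.49352058,  231.11378254]), 'tool_rot': array([ 9.91445441e-01,  1.30520793e-01, -1.28360004e-05, -5.09145637e-04]), 'ft_force': array([ 0.75520654, -0.17973103,  1.29189571]), 'ft_torque': array([ 0.02503317,  0.02829128, -0.02623991]), 'grip_force': 0.0, 'opening': 1.0004795859677102}
```

View pics/top0.png

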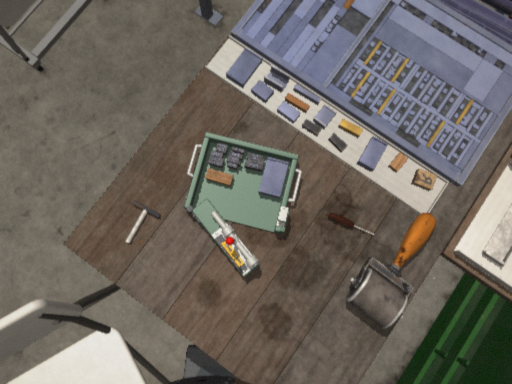

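View pics/side0.png

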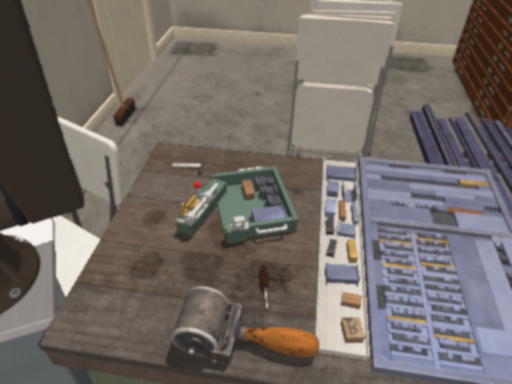

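Top view: the carrier has its corners at about (207,135), (298,153), (283,232) and (188,210). The gate swings out from (195,207) to (255,270), the red knob is at (230,240) and the keeper at (283,213). The side view agrees, with the knob at (197,184).

```bash
cat > h.py <<'E'
from workcell import arm, optics
import cv2,numpy as np
from scipy.spatial.transform import Rotation as R
def ray(c,p):
    T=np.array(c["pose"]); d=T[:3,:3]@[(p[0]-c["cx"])/c["fx"],(p[1]-c["cy"])/c["fy"],1]; return T[:3,3],d/np.linalg.norm(d)
def onz(c,p,z):
    o,d=ray(c,p); return o+d*(z-o[2])/d[2]
def proj(c,P):
    T=np.array(c["pose"]); q=T[:3,:3].T@(np.array(P)-T[:3,3]); return q[:2]/q[2]*[c["fx"],c["fy"]]+[c["cx"],c["cy"]]
def tri(rs):
    A=sum(np.eye(3)-np.outer(d,d) for o,d in rs); b=sum((np.eye(3)-np.outer(d,d))@o for o,d in rs); return np.linalg.solve(A,b)
def red(im,box=None):
    h=cv2.cvtColor(im,cv2.COLOR_RGB2HSV); m=((h[...,0]<6)|(h[...,0]>174))&(h[...,1]>180)&(h[...,2]>110)
    n,l,s,c=cv2.connectedComponentsWithStats(m.astype(np.uint8))
    i=1+np.argmax(s[1:,4]); return c[i],s[i,4]
def tool(v,s=None):  # world shift mm -> tool cm
    s=s or arm.read_state(); return np.round(R.from_quat(s["tool_rot"]).inv().apply(v)/10,2)
E
python3 - <<'E'
from h import *
ct,cs=optics.get_calibration("top"),optics.get_calibration("side")
t=cv2.imread("pics/top0.png")[:,:,::-1].copy(); s=cv2.imread("pics/side0.png")[:,:,::-1].copy()
pt,a=red(t);ps,b=red(s[100:260,120:330]);ps=ps+[120,100];print(pt,a,ps,b)
print("knob",tri([ray(ct,pt),ray(cs,ps)]))
for p in [(207,135),(298,153),(283,232),(188,210),(255,272)]: print(p,onz(ct,p,40).round(1))
h=cv2.cvtColor(t,cv2.COLOR_RGB2HSV); print(h[200,245],h[160,204])
cv2.imwrite("pics/top0c.png",cv2.resize(t[125:285,175:310],None,fx=5,fy=3.7*5/3.7*0.74,interpolation=cv2.INTER_CUBIC)[:,:,::-1])
E
```

```text
[229.34883721 240.18604651] 43 [196.72727273 184.18181818] 22
knob [506.03333158  20.60826121 107.72205023]
(207, 135) [743.9  99.8  40. ]
(298, 153) [ 722.6 -109.5   40. ]
(283, 232) [541.4 -91.   40. ]
(188, 210) [568.8 121.2  40. ]
(255, 272) [450.  -38.5  40. ]
[ 63  37 152] [72 55 46]
```

View pics/top0c.png

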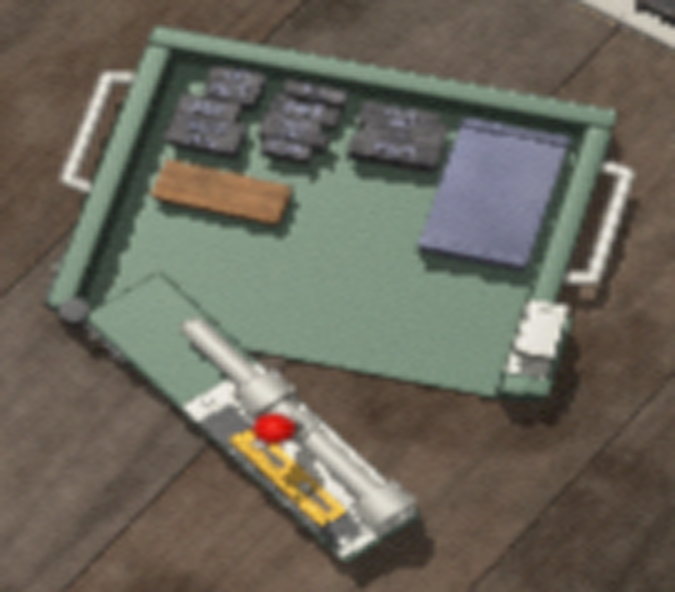

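The crop sharpens the corners: back-left (206,133.6), back-right (297.6,155.3), front-right (284.6,231), front-left (186,206). The gate's free front corner is at (244,276) and the bolt and brass plate are visible along it.

```bash
cat >> h.py <<'E'
_c=[(206,133.6),(297.6,155.3),(284.6,231),(186,206)]
_l=np.array([(90,109),(90,-109),(-90,-109),(-90,109)])
def carrier():
    c=optics.get_calibration("top"); w=np.array([onz(c,p,40)[:2] for p in _c])
    m=w.mean(0); v=w-m; th=np.arctan2((_l[:,0]*v[:,1]-_l[:,1]*v[:,0]).sum(),(_l*v).sum())
    return m,th,w
E
python3 - <<'E'
from h import *
m,th,w=carrier(); Rz=np.array([[np.cos(th),-np.sin(th)],[np.sin(th),np.cos(th)]])
print(m,th,np.degrees(th)); print("resid",(w-(m+_l@Rz.T)).round(1) if 0 else (w-(m+np.array([(90,109),(90,-109),(-90,-109),(-90,109)])@Rz.T)).round(1))
W=lambda x,y: m+Rz@[x,y]
hg=W(-90,95); print("hinge",hg,"keeper",W(-56,-98))
c=optics.get_calibration("top"); fc=onz(c,(244,276.4),40)[:2]; k=np.array([506,20.6])
for P in (fc,k):
    v=Rz.T@(P-hg); print(v,np.hypot(*v),"ang from -y to -x",np.arctan2(-v[0],-v[1]))
s=arm.read_state(); print(R.from_quat(s["tool_rot"]).as_matrix().round(3))
E
```

```text
[646.30022236   6.46714077] -0.13226578063960595 -7.578271004652575
resid [[-3.  -0.2]
 [-4.   4.4]
 [ 1.3 -4.6]
 [ 5.7  0.3]]
hinge [569.61496062 112.50661753] keeper [577.86506126 -83.2915843 ]
[-113.10150833 -144.6565039 ] 183.62313391191515 ang from -y to -x 0.6635832852805282
[-50.93863589 -99.49344166] 111.77517416787164 ang from -y to -x 0.47318548188189513
[[ 0.966  0.259 -0.   ]
 [ 0.259 -0.966  0.001]
 [ 0.    -0.001 -1.   ]]
```

```bash
python3 -m pendant '[{"turn":[0,0,0],"translation":[28.9,-23.6,0],"fingers":0},{"turn":[0,0,0],"translation":[28.9,-23.6,0],"fingers":0},{"turn":[0,0,0],"translation":[28.9,-23.6,0],"fingers":0},{"turn":[0,0,0],"translation":[28.9,-23.6,0],"fingers":0},{"turn":[0,0,0],"translation":[28.9,-23.6,0],"fingers":0},{"turn":[0,0,0],"translation":[28.9,-23.6,0],"fingers":0},{"turn":[0,0,-27],"translation":[41.5,-52.8,0],"fingers":0},{"turn":[0,0,-27],"translation":[41.5,-52.8,0],"fingers":0},{"turn":[0,0,-27],"translation":[41.5,-52.8,0],"fingers":0},{"turn":[0,0,-27],"translation":[41.5,-52.8,0],"fingers":0},{"turn":[0,0,-27],"translation":[41.5,-52.8,0],"fingers":0},{"turn":[0,0,-27],"translation":[41.5,-52.8,0],"fingers":0}]' 20
python3 - <<'E'
from h import *
im=optics.read_camera("wrist"); c=optics.get_calibration("wrist"); s=arm.read_state()
cv2.imwrite("pics/w1.png",im[:,:,::-1]); np.save("w1.npy",c["pose"]); print(c["fx"],c["cx"],c["cy"],np.round(c["pose"],2).tolist()); print(s["tcp_pos"],s["qpos"],R.from_quat(s["tool_rot"]).as_matrix().round(3))
print(red(im),proj(c,[506,20.6,105]))
E
```

```text
t: 1.6
tcp_pos: [425.8, 17.0, 231.5]
tool_rot: [0.933, 0.361, -0.0, -0.0]
ft_force: [-0.8, 0.1, 0.2]
opening: 0.007
grip_force: 0.0
283.6381482794274 260.9576114138503 190.4647348815357 [[0.67, -0.71, -0.21, 485.81], [-0.74, -0.64, -0.19, 71.14], [0.0, 0.29, -0.96, 384.62], [0.0, 0.0, 0.0, 1.0]]
[425.8672053   15.74701189 231.49890003] [-1.18287692e-01  2.08285878e-01  2.01720242e+00 -2.75370869e-05
  9.16429740e-01  7.15518370e-01] [[ 0.74   0.672 -0.   ]
 [ 0.672 -0.74   0.   ]
 [-0.    -0.    -1.   ]]
(array([314.71153846, 124.82692308]), np.int32(156)) [313.87482194 126.23555836]
```

View pics/w1.png

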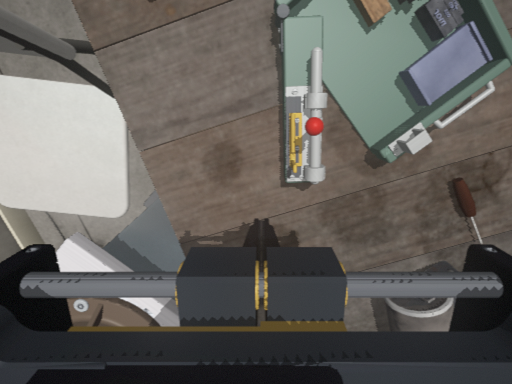

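The wrist view shows the gate's front edge running from the hinge pin at (283,10) to its free corner at (287,182), with the knob at (315,125). The keeper is at about (410,140) and the carrier's front-right corner at about (378,158).

Run:
```python
from h import *
c=optics.get_calibration("wrist"); m,th,_=carrier()
Rz=lambda a:np.array([[np.cos(a),-np.sin(a)],[np.sin(a),np.cos(a)]])
h=onz(c,(283,10),45)[:2]; f=onz(c,(287,182),40)[:2]; f2=onz(c,(285.5,90),40)[:2]; r=onz(c,(378,158),40)[:2]
print("hinge",h,"free",f,"len",np.hypot(*(f-h)),"corner",r,"exp",m+Rz(th)@[-90,-109])
d=(f-f2); print("gate heading deg",np.degrees(np.arctan2(*d[::-1])),"hinge->free",np.degrees(np.arctan2(*(f-h)[::-1])),"shut heading",np.degrees(th)-90, "front edge", np.degrees(np.arctan2(*(r-h)[::-1])))
print("knob",onz(c,red(cv2.imread("pics/w1.png")[:,:,::-1].copy())[0],105))
```

```text
hinge [572.70192626 118.61380713] free [439.6942418  -14.83162757] len 188.41106169091742 corner [536.63609237 -76.48926629] exp [542.71134481 -89.71157022]
gate heading deg -135.4146290585435 hinge->free -134.90587005020464 shut heading -97.57827100465258 front edge -100.473200665143
knob [507.4751781   20.94550088 105.        ]
```

```bash
python3 -m pendant '[{"turn":[0,0,0],"translation":[0,0,6],"fingers":0},{"turn":[0,0,0],"translation":[0,0,12],"fingers":0},{"turn":[0,0,0],"translation":[0,0,18],"fingers":0},{"turn":[0,0,0],"translation":[0,0,19.2],"fingers":0},{"turn":[0,0,0],"translation":[0,0,19.2],"fingers":0}]'
python3 - <<'E'
from h import *
s=arm.read_state(); H=np.array([571,115.5]); y0=R.from_quat(s["tool_rot"]).as_matrix()[:2,1]; h0=np.degrees(np.arctan2(y0[1],y0[0]))
for g in [.64,.54,.44,.34,.24,.14,.08,.04,0.]:
    a=np.radians(-98.3)-g; d=np.array([np.cos(a),np.sin(a)]); n=np.array([d[1],-d[0]])
    P=H+172*d+12*n; v=P-s["tcp_pos"][:2]
    print(g,P.round(0),tool([*v,0],s),"turnz",-(np.degrees(a)+90-h0).round(1))
E
```

```text
t: 2.28
tcp_pos: [426.2, 13.0, 40.0]
tool_rot: [0.934, 0.358, -0.0, -0.0]
ft_force: [0.1, 0.4, -0.6]
opening: 0.006
grip_force: 0.0
0.64 [441.   2.] [ 0.39  1.78 -0.  ] turnz -3.1
0.54 [453. -10.] [ 0.44  3.5  -0.  ] turnz -8.8
0.44 [466. -21.] [ 0.68  5.21 -0.  ] turnz -14.6
0.34 [480. -31.] [ 1.08  6.89 -0.  ] turnz -20.3
0.24 [495. -39.] [ 1.64  8.52 -0.01] turnz -26.0
0.14 [511. -46.] [ 2.370e+00  1.008e+01 -1.000e-02] turnz -31.7
0.08 [521. -49.] [ 2.880e+00  1.098e+01 -1.000e-02] turnz -35.2
0.04 [528. -51.] [ 3.240e+00  1.156e+01 -1.000e-02] turnz -37.5
0.0 [534. -53.] [ 3.640e+00  1.213e+01 -1.000e-02] turnz -39.8
```

```bash
python3 -m pendant '[{"turn":[0,0,-3.1],"translation":[0.4,1.8,0],"fingers":0},{"turn":[0,0,-6],"translation":[0.4,2.6,0],"fingers":0},{"turn":[0,0,-8.8],"translation":[0.4,3.5,0],"fingers":0},{"turn":[0,0,-11.5],"translation":[0.5,4.3,0],"fingers":0},{"turn":[0,0,-14.6],"translation":[0.7,5.2,0],"fingers":0},{"turn":[0,0,-17.5],"translation":[0.9,6.0,0],"fingers":0},{"turn":[0,0,-20.3],"translation":[1.1,6.9,0],"fingers":0},{"turn":[0,0,-23],"translation":[1.3,7.7,0],"fingers":0},{"turn":[0,0,-26],"translation":[1.6,8.5,0],"fingers":0},{"turn":[0,0,-28.8],"translation":[2.0,9.3,0],"fingers":0},{"turn":[0,0,-31.7],"translation":[2.4,10.1,0],"fingers":0},{"turn":[0,0,-31.7],"translation":[2.4,10.1,0],"fingers":0}]'
python3 - <<'E'
from h import *
im=optics.read_camera("wrist"); cv2.imwrite("pics/w2.png",im[:,:,::-1]); s=arm.read_state(); print(s["ft_force"],s["tcp_pos"],R.from_quat(s["tool_rot"]).as_matrix()[:2,1])
c=optics.get_calibration("wrist");
try: p=red(im); print(p,onz(c,p[0],105))
except Exception as e: print(e)
E
```

```text
t: 3.78
tcp_pos: [512.5, -45.9, 42.1]
tool_rot: [0.8, 0.599, 0.001, 0.002]
ft_force: [0.0, -0.9, 0.3]
opening: 0.004
grip_force: 0.0
[-0.53334683 -0.11262566  1.03375812] [512.19464978 -45.69041119  41.73135993] [ 0.95941646 -0.28197145]
(array([387.66666667, 185.        ]), np.int32(3)) [567.657503   -2.7769649 105.       ]
```

View pics/w2.png

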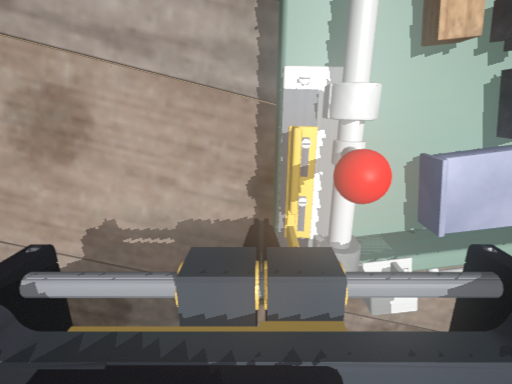

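The knob is at (362,176) and the gate is nearly shut, following the fingers. Now I'll press on slowly.

```bash
python3 -m pendant '[{"turn":[0,0,-2],"translation":[0,0.5,0],"fingers":0},{"turn":[0,0,-4],"translation":[0,1.0,0],"fingers":0},{"turn":[0,0,-6],"translation":[0,1.5,0],"fingers":0},{"turn":[0,0,-8],"translation":[0,2.0,0],"fingers":0},{"turn":[0,0,-8],"translation":[0,2.2,0],"fingers":0}]'
python3 -m pendant '[{"turn":[0,0,0],"translation":[0,0.15,0],"fingers":0},{"turn":[0,0,0],"translation":[0,0.3,0],"fingers":0}]'
```

```text
t: 4.45
tcp_pos: [532.8, -51.5, 39.4]
tool_rot: [0.756, 0.654, -0.0, -0.0]
ft_force: [-2.5, 1.7, 2.1]
opening: 0.009
grip_force: 1.5
t: 4.7
tcp_pos: [535.4, -51.9, 39.5]
tool_rot: [0.756, 0.654, -0.0, -0.0]
ft_force: [-2.6, 2.2, 1.0]
opening: 0.006
grip_force: 1.5
```

```bash
python3 -m pendant '[{"turn":[0,0,0],"translation":[0,0.15,0],"fingers":0},{"turn":[0,0,0],"translation":[0,0.3,0],"fingers":0}]'
python3 -m pendant '[{"turn":[0,0,0],"translation":[0,0.1,0],"fingers":0},{"turn":[0,0,0],"translation":[0,0.2,0],"fingers":0}]'
```

```text
t: 4.95
tcp_pos: [538.2, -52.3, 39.5]
tool_rot: [0.756, 0.654, -0.0, -0.0]
ft_force: [-7.7, 1.9, 3.1]
opening: 0.003
grip_force: 4.2
t: 5.2
tcp_pos: [538.3, -52.3, 39.4]
tool_rot: [0.756, 0.654, -0.002, -0.002]
ft_force: [-14.2, 0.9, 9.4]
opening: 0.005
grip_force: 7.9
```

```bash
python3 -m pendant '[{"turn":[0,0,0],"translation":[0,-1,0],"fingers":0},{"turn":[0,0,0],"translation":[0,-3,0],"fingers":0},{"turn":[0,0,0],"translation":[0,-3,-6],"fingers":0},{"turn":[0,0,0],"translation":[0,-3,-12],"fingers":0},{"turn":[0,0,10],"translation":[0,-3,-15],"fingers":2},{"turn":[0,0,20],"translation":[2,-2,-15],"fingers":4},{"turn":[0,0,30],"translation":[4,-1,-15],"fingers":5},{"turn":[0,0,40],"translation":[5.8,0.4,-15],"fingers":5},{"turn":[0,0,50],"translation":[5.8,0.4,-15],"fingers":5},{"turn":[0,0,60],"translation":[5.8,0.4,-15],"fingers":5},{"turn":[0,0,70],"translation":[5.8,0.4,-15],"fingers":5},{"turn":[0,0,80],"translation":[5.8,0.4,-15],"fingers":5}]' 
python3 -m pendant '[{"turn":[0,0,9],"translation":[0,0,0],"fingers":5},{"turn":[0,0,9],"translation":[0,0,0],"fingers":5}]'
python3 - <<'E'
from h import *
im=optics.read_camera("wrist"); cv2.imwrite("pics/w3.png",im[:,:,::-1]); s=arm.read_state(); print(s["tcp_pos"],s["qpos"],R.from_quat(s["tool_rot"]).as_matrix().round(3)[:2])
c=optics.get_calibration("wrist"); p=red(im); print(p,onz(c,p[0],105),proj(c,s["tcp_pos"]))
E
```

```text
t: 6.7
tcp_pos: [553.1, 4.1, 189.7]
tool_rot: [1.0, 0.012, 0.001, 0.0]
ft_force: [0.9, -0.5, 0.3]
opening: 0.526
grip_force: 0.0
t: 6.95
tcp_pos: [553.0, 4.1, 189.7]
tool_rot: [0.998, -0.063, 0.001, 0.0]
ft_force: [-0.1, -0.2, -0.2]
opening: 0.528
grip_force: 0.0
[552.94588725   4.11130375 189.6948951 ] [-1.11970841e-01  4.37037936e-01  1.78622780e+00 -1.47846432e-04
  9.17349114e-01  1.58290388e+00] [[ 0.992 -0.124  0.001]
 [-0.124 -0.992 -0.   ]]Traceback (most recent call last):
  File "<stdin>", line 3, in <module>
  File "h.py", line 15, in red
    i=1+np.argmax(s[1:,4]); return c[i],s[i,4]
        ~~~~~~~~~^^^^^^^^^
    return _wrapfunc(a, 'argmax', axis=axis, out=out, **kwds)
    return bound(*args, **kwds)
ValueError: attempt to get argmax of an empty sequence
```

View pics/w3.png

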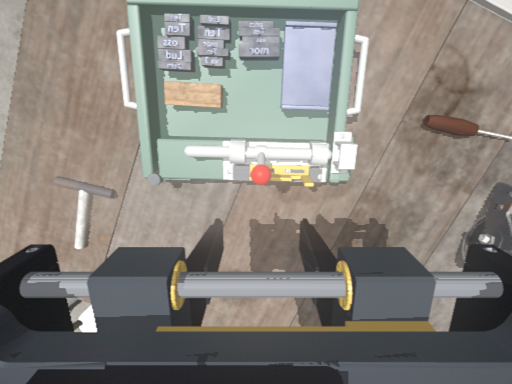

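The gate is shut and flush with the carrier. The knob is at about (261,175), the keeper at (345,152), the brass plate runs from about 248 to 310 along row 170, and the hinge pin is at (154,180). My red mask missed the ball in this view, so I'll use the pixel position.

Run:
```python
from h import *
im=cv2.imread("pics/w3.png")[:,:,::-1].copy(); print(im[175,261], cv2.cvtColor(im,cv2.COLOR_RGB2HSV)[175,261])
m=(im[...,0].astype(int)-im[...,1:].max(2)>90).astype(np.uint8); m[:100]=0; m[240:]=0
n,l,st,cc=cv2.connectedComponentsWithStats(m); i=1+np.argmax(st[1:,4]); p=cc[i]; print(p,st[i])
c=optics.get_calibration("wrist"); s=arm.read_state()
T=R.from_quat(s["tool_rot"])
for z in (104,107): K=onz(c,p,z); print(K.round(1),"tool shift",tool(K-s["tcp_pos"],s))
for q,z in (((154,180),45),((142,184),40),((349,184),40),((356,0),40)): print(q,onz(c,q,z).round(1))
a=onz(c,(142,184),40)-onz(c,(349,184),40); print("heading shut",np.degrees(np.arctan2(-a[1],-a[0])))
```

```text
[255 132 122] [  2 133 255]
[260.31864407 174.33559322] [251 165  19  20 295]
[577.    2.6 104. ] tool shift [ 2.4  -0.15  8.57]
[577.8   2.5 107. ] tool shift [ 2.47 -0.15  8.27]
(154, 180) [571.3 119.6  45. ]
(142, 184) [567.5 135.9  40. ]
(349, 184) [538.9 -91.4  40. ]
(356, 0) [ 715.8 -104.3   40. ]
heading shut -97.15783616246776
```

```bash
python3 -m pendant '[{"turn":[0,0,0],"translation":[2.4,-0.15,0],"fingers":5},{"turn":[0,0,0],"translation":[2.4,-0.15,4],"fingers":5},{"turn":[0,0,0],"translation":[2.4,-0.15,8],"fingers":5},{"turn":[0,0,0],"translation":[2.4,-0.15,8],"fingers":3},{"turn":[0,0,0],"translation":[2.4,-0.15,8],"fingers":1},{"turn":[0,0,0],"translation":[2.4,-0.15,8],"fingers":1},{"turn":[0,0,0],"translation":[2.4,-0.15,8],"fingers":1},{"turn":[0,0,0],"translation":[2.4,-0.15,8],"fingers":1}]' 8
python3 -m pendant '[{"turn":[0,0,0],"translation":[0,0,0],"fingers":1}]'
```

```text
t: 8.0
tcp_pos: [577.3, 2.4, 110.8]
tool_rot: [0.998, -0.064, 0.001, 0.0]
ft_force: [-1.0, -1.9, 6.6]
opening: 0.179
grip_force: 8.0
t: 8.12
tcp_pos: [577.3, 2.4, 110.8]
tool_rot: [0.998, -0.064, 0.001, 0.0]
ft_force: [-0.8, -1.1, 7.7]
opening: 0.176
grip_force: 8.0
```

```bash
python3 -m pendant '[{"turn":[0,0,0],"translation":[0,0,0],"fingers":2.5},{"turn":[0,0,0],"translation":[0,0,0.5],"fingers":2.5},{"turn":[0,0,0],"translation":[0,0,0.5],"fingers":1},{"turn":[0,0,0],"translation":[0,0,0.5],"fingers":1},{"turn":[0,0,0],"translation":[0,0,0.5],"fingers":1}]' 8
python3 - <<'E'
from h import *
im=optics.read_camera("wrist"); cv2.imwrite("pics/w4.png",im[60:,:,::-1])
s=arm.read_state(); print(s["tcp_pos"],s["ft_force"].round(1),s["opening"]*95)
E
```

```text
t: 8.75
tcp_pos: [576.5, 2.6, 104.3]
tool_rot: [0.998, -0.064, -0.0, 0.0]
ft_force: [-0.7, -1.2, -4.8]
opening: 0.18
grip_force: 8.0
[576.51281763   2.55993378 104.27874708] [-0.5 -1.7 -4.2] 17.004286658719792
```

View pics/w4.png

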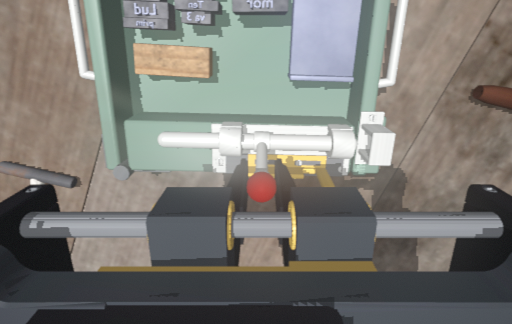

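The ball sits at about (262,247) in full-image pixels, at the mouth of the finger gap, with its stem running back to the rod at (262,200). I'll check where the ball is relative to the TCP.

Run:
```python
from h import *
c=optics.get_calibration("wrist"); s=arm.read_state(); im=optics.read_camera("wrist")
m=(im[...,0].astype(int)-im[...,1:].max(2)>90).astype(np.uint8)
n,l,st,cc=cv2.connectedComponentsWithStats(m); i=1+np.argmax(st[1:,4]); print(cc[i],st[i]); print("tcp px",proj(c,s["tcp_pos"]))
for z in (95,100,105): print(z,tool(onz(c,cc[i],z)-s["tcp_pos"],s))
```

```text
[261.50276243 251.57734807] [250 242  24  20 362]
tcp px [262.58786075 246.59260795]
95 [-0.84 -0.06  0.93]
100 [-0.57 -0.06  0.43]
105 [-0.29 -0.07 -0.07]
```

```bash
python3 -m pendant '[{"turn":[0,0,0],"translation":[0,0.1,-0.15],"fingers":1},{"turn":[0,0,0],"translation":[0,0.3,-0.15],"fingers":1},{"turn":[0,0,0],"translation":[0,0.5,-0.15],"fingers":1}]'
python3 -m pendant '[{"turn":[0,0,0],"translation":[0,0.2,0],"fingers":1},{"turn":[0,0,0],"translation":[0,0.4,0],"fingers":1},{"turn":[0,0,0],"translation":[0,0.6,0],"fingers":1}]'
```

```text
t: 9.22
tcp_pos: [576.0, -2.3, 105.7]
tool_rot: [0.998, -0.064, -0.0, -0.0]
ft_force: [2.3, 2.6, -15.0]
opening: 0.18
grip_force: 8.0
t: 9.6
tcp_pos: [575.3, -8.4, 106.1]
tool_rot: [0.998, -0.064, -0.0, 0.0]
ft_force: [3.5, 2.5, -12.6]
opening: 0.177
grip_force: 8.0
```

```bash
python3 -m pendant '[{"turn":[0,0,0],"translation":[0,0,0.25],"fingers":1},{"turn":[0,0,0],"translation":[-0.5,0,0.4],"fingers":1},{"turn":[0,0,0],"translation":[-1.1,0,0.7],"fingers":1}]'
python3 -m pendant '[{"turn":[0,0,0],"translation":[-0.4,0,0.25],"fingers":1},{"turn":[0,0,0],"translation":[-0.75,0,0.5],"fingers":1},{"turn":[0,0,0],"translation":[-1.05,0,0.75],"fingers":1}]'
```

```text
t: 9.98
tcp_pos: [565.6, -7.1, 101.0]
tool_rot: [0.998, -0.064, 0.002, 0.0]
ft_force: [-0.8, 2.6, 5.3]
opening: 0.176
grip_force: 8.0
t: 10.35
tcp_pos: [554.5, -5.6, 92.8]
tool_rot: [0.998, -0.064, 0.001, 0.0]
ft_force: [-0.8, 3.6, 4.8]
opening: 0.184
grip_force: 8.0
```

```bash
cat >> h.py <<'E'
def ball(nr=584.):
    c=optics.get_calibration("wrist"); s=arm.read_state(); im=optics.read_camera("wrist")
    m=(im[...,0].astype(int)-im[...,1:].max(2)>90).astype(np.uint8)
    n,l,st,cc=cv2.connectedComponentsWithStats(m); i=1+np.argmax(st[1:,4]); b=st[i]
    u=np.array([.992,-.124]); best=[]
    for th in np.arange(0,1.6,.005):
        z=55+52*np.cos(th); P=onz(c,cc[i],z); best.append((abs(P[:2]@u-(nr-52*np.sin(th))),th,P))
    e,th,P=min(best,key=lambda t:t[0]); print("ball",cc[i].round(1),b,"theta",round(th,3),"err",round(e,2),"off",tool(P-s["tcp_pos"],s),"tcp n",s["tcp_pos"][:2]@u,"v",-s["tcp_pos"][:2]@[.124,.992],s["tcp_pos"].round(1),s["ft_force"].round(1)); return im
E
python3 - <<'E'
from h import *
im=ball(586); cv2.imwrite("pics/w5.png",im[60:,:,::-1])
E
```

```text
ball [260.7 252.2] [248 242  26  22 456] theta 1.07 err 0.45 off [-1.09 -0.12  1.28] tcp n 550.7569691288264 v -63.21477571751022 [554.5  -5.6  92.8] [-0.8  3.6  4.8]
```

View pics/w5.png

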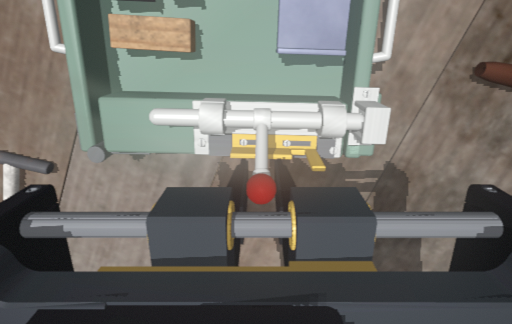

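The stem runs from (262,175) to the knob at (262,247), leaning over the brass plate. The plate's tall end is at about (315,218), some 24 mm further along the gate. From the held-ball geometry the handle is at about 0.75 rad.

```bash
python3 -m pendant '[{"turn":[0,0,0],"translation":[-0.4,0,0.4],"fingers":1},{"turn":[0,0,0],"translation":[-0.7,0,0.8],"fingers":1},{"turn":[0,0,0],"translation":[-0.98,0,1.2],"fingers":1}]'
python3 - <<'E'
from h import *
ball(583)
s=arm.read_state(); n=s["tcp_pos"][:2]@[.992,-.124]-3; print(583-n,s["tcp_pos"][2]-55,np.arctan2(583-n,s["tcp_pos"][2]-55),np.hypot(583-n,s["tcp_pos"][2]-55))
E
```

```text
t: 10.78
tcp_pos: [544.2, -4.3, 79.5]
tool_rot: [0.998, -0.064, 0.0, 0.0]
ft_force: [-0.6, 2.9, 2.5]
opening: 0.181
grip_force: 8.0
ball [260.6 254.4] [248 243  27  24 489] theta 1.06 err 1.97 off [-0.47 -0.12 -0.1 ] tcp n 540.359927757775 v -63.21914793859773 [544.2  -4.3  79.5] [-0.6  2.9  2.5]
45.9841981877737 23.92101705131664 1.091118981064629 51.83398055081079
```

```bash
python3 -m pendant '[{"turn":[0,0,0],"translation":[0,0.2,0],"fingers":1},{"turn":[0,0,0],"translation":[0,0.4,0],"fingers":1},{"turn":[0,0,0],"translation":[0,0.6,0],"fingers":1},{"turn":[0,0,0],"translation":[0,0.8,0],"fingers":1}]'
python3 -m pendant '[{"turn":[0,0,0],"translation":[0,0.1,0],"fingers":1},{"turn":[0,0,0],"translation":[0,0.2,0],"fingers":1}]'
```

```text
t: 11.32
tcp_pos: [543.2, -12.4, 79.6]
tool_rot: [0.998, -0.064, -0.0, 0.0]
ft_force: [-3.0, 3.3, 0.6]
opening: 0.183
grip_force: 8.0
t: 11.58
tcp_pos: [542.9, -14.3, 79.6]
tool_rot: [0.998, -0.064, -0.0, 0.0]
ft_force: [-3.3, 4.7, 2.1]
opening: 0.18
grip_force: 8.0
```

```bash
for i in 1; do :; done
python3 -m pendant '[{"turn":[0,0,0],"translation":[0,0.1,0],"fingers":1},{"turn":[0,0,0],"translation":[0,0.2,0],"fingers":1}]' | egrep 'pos|force|op'
python3 -m pendant '[{"turn":[0,0,0],"translation":[0,0.1,0],"fingers":1}]' | egrep 'pos|force|op'
```

```text
tcp_pos: [542.6, -16.2, 79.6]
ft_force: [-3.8, 3.3, 1.3]
opening: 0.178
grip_force: 8.0
tcp_pos: [542.5, -17.2, 79.6]
ft_force: [-3.9, 3.5, 2.5]
opening: 0.179
grip_force: 8.0
```

```bash
python3 -m pendant '[{"turn":[0,0,0],"translation":[0,0.1,0],"fingers":1}]' | egrep 'pos|force|op'
```

```text
tcp_pos: [542.3, -18.2, 79.6]
ft_force: [-4.0, 4.3, 1.3]
opening: 0.178
grip_force: 8.0
```

```bash
python3 -m pendant '[{"turn":[0,0,0],"translation":[0,0.1,0],"fingers":1}]' | egrep 'pos|force|op'
```

```text
tcp_pos: [542.2, -19.2, 79.6]
ft_force: [-4.1, 3.2, 1.5]
opening: 0.178
grip_force: 8.0
```

```bash
python3 -m pendant '[{"turn":[0,0,0],"translation":[-0.05,0.1,0],"fingers":1}]' | egrep 'pos|force|op'
```

```text
tcp_pos: [541.9, -20.2, 79.6]
ft_force: [-0.9, 3.9, 0.2]
opening: 0.181
grip_force: 8.0
```

```bash
python3 -m pendant '[{"turn":[0,0,0],"translation":[0,0.1,0],"fingers":1}]' | egrep 'pos|force|op'
```

```text
tcp_pos: [541.8, -21.2, 79.7]
ft_force: [-1.8, 3.5, 0.6]
opening: 0.179
grip_force: 8.0
```

```bash
python3 -m pendant '[{"turn":[0,0,0],"translation":[0,0.1,0],"fingers":1}]' | egrep 'pos|force|op'
```

```text
tcp_pos: [541.7, -22.2, 79.7]
ft_force: [-1.4, 2.9, 1.2]
opening: 0.182
grip_force: 8.0
```

```bash
python3 -m pendant '[{"turn":[0,0,0],"translation":[0,0.1,0],"fingers":1}]' | egrep 'pos|force|op'
```

```text
tcp_pos: [541.5, -23.2, 79.6]
ft_force: [-1.5, 4.3, -0.5]
opening: 0.181
grip_force: 8.0
```

```bash
python3 -m pendant '[{"turn":[0,0,0],"translation":[0,0.1,0],"fingers":1}]' | egrep 'pos|force|op'
```

```text
tcp_pos: [541.3, -24.2, 79.6]
ft_force: [-1.4, 3.2, 1.2]
opening: 0.179
grip_force: 8.0
```

```bash
python3 -m pendant '[{"turn":[0,0,0],"translation":[0,0.1,0],"fingers":1}]' | egrep 'pos|force|op'
```

```text
tcp_pos: [541.2, -25.2, 79.6]
ft_force: [-1.6, 3.0, 1.1]
opening: 0.181
grip_force: 8.0
```

```bash
python3 -m pendant '[{"turn":[0,0,0],"translation":[0,0.1,0],"fingers":1}]' | egrep 'pos|force|op'
python3 - <<'E'
from h import *
im=ball(583); cv2.imwrite("pics/w6.png",cv2.resize(im[130:270,180:400],None,fx=3,fy=3,interpolation=cv2.INTER_CUBIC)[:,:,::-1])
E
```

```text
tcp_pos: [541.0, -26.1, 79.6]
ft_force: [-1.9, 3.2, 1.5]
opening: 0.181
grip_force: 8.0
ball [260.6 254.3] [247 243  28  24 510] theta 1.06 err 2.39 off [-0.47 -0.12 -0.08] tcp n 539.9294876826054 v -41.159084041073754 [541.  -26.1  79.6] [-1.9  3.2  1.5]
```

View pics/w6.png

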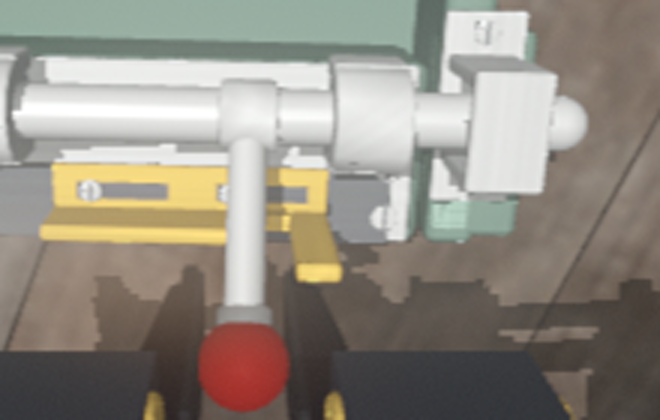

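The rod now passes through the keeper. The stem is at crop columns 225–265 and the tall end's near edge is at about 290, so roughly 5 mm remains.

```bash
python3 -m pendant '[{"turn":[0,0,0],"translation":[0,0.1,0],"fingers":1},{"turn":[0,0,0],"translation":[0,0.2,0],"fingers":1}]' | egrep 'pos|force|op'
```

```text
tcp_pos: [540.7, -28.1, 79.6]
ft_force: [-0.9, 3.7, 0.8]
opening: 0.181
grip_force: 8.0
```

```bash
python3 -m pendant '[{"turn":[0,0,0],"translation":[0,0.1,0],"fingers":1}]' | egrep 'pos|force|op'
```

```text
tcp_pos: [540.6, -29.1, 79.6]
ft_force: [-2.7, 3.8, 2.0]
opening: 0.178
grip_force: 8.0
```

```bash
python3 -m pendant '[{"turn":[0,0,0],"translation":[0,0.05,0],"fingers":1}]' | egrep 'pos|force|op'
```

```text
tcp_pos: [540.5, -29.6, 79.6]
ft_force: [-2.5, 2.9, 2.1]
opening: 0.177
grip_force: 8.0
```

```bash
python3 -m pendant '[{"turn":[0,0,0],"translation":[0,0.05,0],"fingers":1}]' | egrep 'pos|force|op'
```

```text
tcp_pos: [540.5, -30.1, 79.6]
ft_force: [-1.6, 3.6, 2.0]
opening: 0.18
grip_force: 8.0
```

```bash
python3 -m pendant '[{"turn":[0,0,0],"translation":[0,0.06,0],"fingers":1}]' | egrep 'pos|force|op'
```

```text
tcp_pos: [540.3, -30.6, 79.6]
ft_force: [-2.5, 3.3, 2.0]
opening: 0.177
grip_force: 8.0
```

```bash
python3 -m pendant '[{"turn":[0,0,0],"translation":[0,0.06,0],"fingers":1}]' | egrep 'pos|force|op'
```

```text
tcp_pos: [540.3, -31.3, 79.6]
ft_force: [-2.8, 4.1, 1.6]
opening: 0.182
grip_force: 8.0
```

```bash
python3 -m pendant '[{"turn":[0,0,0],"translation":[0,0.06,0],"fingers":1}]' | egrep 'pos|force|op'
```

```text
tcp_pos: [540.2, -31.8, 79.6]
ft_force: [-3.9, 3.8, 2.4]
opening: 0.185
grip_force: 8.0
```

```bash
python3 -m pendant '[{"turn":[0,0,0],"translation":[0,0.06,0],"fingers":1}]' | egrep 'pos|force|op'
```

```text
tcp_pos: [540.1, -32.3, 79.6]
ft_force: [-2.5, 7.1, 2.3]
opening: 0.181
grip_force: 8.0
```

```bash
python3 -m pendant '[{"turn":[0,0,0],"translation":[0,0.06,0],"fingers":1}]' | egrep 'pos|force|op'
```

```text
tcp_pos: [540.1, -32.6, 79.6]
ft_force: [-2.1, 10.5, 2.1]
opening: 0.183
grip_force: 8.0
```

Run:
```python
from h import *
im=ball(583); cv2.imwrite("pics/w7.png",cv2.resize(im[130:270,180:400],None,fx=3,fy=3,interpolation=cv2.INTER_CUBIC)[:,:,::-1])
```

```text
ball [260.3 254.4] [247 243  27  24 504] theta 1.06 err 2.58 off [-0.47 -0.14 -0.08] tcp n 539.8040336720371 v -34.65715795597404 [540.1 -32.6  79.6] [-2.1 10.5  2.1]
```

View pics/w7.png

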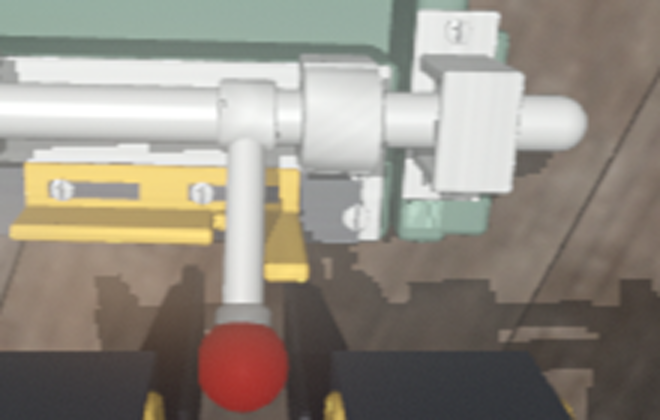

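Contact felt: the force rose to 10.5 N against about 3.5 N of sliding friction, and the stem now touches the tall end at column 265, with the lip's end at 212. I'll ease off and turn the handle down.

```bash
python3 -m pendant '[{"turn":[0,0,0],"translation":[0,-0.12,0],"fingers":1},{"turn":[0,0,0],"translation":[0,-0.24,0],"fingers":1}]' | egrep 'pos|force|op'
python3 -m pendant '[{"turn":[0,0,0],"translation":[-0.15,0,0.3],"fingers":1},{"turn":[0,0,0],"translation":[-0.28,0,0.6],"fingers":1}]' | egrep 'pos|force|op'
```

```text
tcp_pos: [540.3, -31.1, 79.6]
ft_force: [-4.9, -2.5, 1.4]
opening: 0.177
grip_force: 8.0
tcp_pos: [537.7, -30.6, 73.6]
ft_force: [-4.3, -1.4, 3.0]
opening: 0.18
grip_force: 8.0
```

```bash
python3 -m pendant '[{"turn":[0,0,0],"translation":[-0.05,0,0.15],"fingers":1},{"turn":[0,0,0],"translation":[-0.1,0,0.3],"fingers":1}]' | egrep 'pos|force|op'
```

```text
tcp_pos: [536.7, -30.3, 70.5]
ft_force: [-3.2, -2.9, 3.0]
opening: 0.182
grip_force: 8.0
```

```bash
python3 -m pendant '[{"turn":[0,0,0],"translation":[-0.07,0,0.2],"fingers":1},{"turn":[0,0,0],"translation":[-0.12,0,0.4],"fingers":1}]' | egrep 'pos|force|op'
```

```text
tcp_pos: [535.5, -30.1, 66.5]
ft_force: [-2.9, -3.4, 1.3]
opening: 0.181
grip_force: 8.0
```

```bash
python3 -m pendant '[{"turn":[0,0,0],"translation":[-0.05,0,0.2],"fingers":1},{"turn":[0,0,0],"translation":[-0.1,0,0.4],"fingers":1}]' | egrep 'pos|force|op'
```

```text
tcp_pos: [534.6, -29.9, 62.5]
ft_force: [-2.2, -2.8, 1.7]
opening: 0.18
grip_force: 8.0
```

```bash
python3 -m pendant '[{"turn":[0,0,0],"translation":[0,0,0.2],"fingers":1},{"turn":[0,0,0],"translation":[0,0,0.4],"fingers":1}]' | egrep 'pos|force|op'
```

```text
tcp_pos: [534.2, -29.8, 58.4]
ft_force: [-4.4, -2.3, 2.4]
opening: 0.183
grip_force: 8.0
```

```bash
python3 -m pendant '[{"turn":[0,0,0],"translation":[0,0,0.15],"fingers":1},{"turn":[0,0,0],"translation":[0,0,0.3],"fingers":1}]' | egrep 'pos|force|op'
```

```text
tcp_pos: [534.2, -29.8, 55.4]
ft_force: [-4.6, -3.0, 1.8]
opening: 0.177
grip_force: 8.0
```

```bash
python3 -m pendant '[{"turn":[0,0,0],"translation":[0,0,0.1],"fingers":1}]' | egrep 'pos|force|op'
```

```text
tcp_pos: [534.2, -29.8, 54.4]
ft_force: [-5.0, -2.1, 1.3]
opening: 0.177
grip_force: 8.0
```

```bash
python3 -m pendant '[{"turn":[0,0,0],"translation":[0,0,0.05],"fingers":1}]' | egrep 'pos|force|op'
```

```text
tcp_pos: [534.3, -29.8, 54.0]
ft_force: [-5.2, -1.2, 2.4]
opening: 0.181
grip_force: 8.0
```

```bash
python3 -m pendant '[{"turn":[0,0,0],"translation":[0,0,0.08],"fingers":1}]' | egrep 'pos|force|op'
```

```text
tcp_pos: [534.3, -29.8, 53.2]
ft_force: [-5.0, -1.4, 1.3]
opening: 0.181
grip_force: 8.0
```

```bash
python3 -m pendant '[{"turn":[0,0,0],"translation":[0,0,0.06],"fingers":1}]' | egrep 'pos|force|op'
```

```text
tcp_pos: [534.4, -29.9, 52.6]
ft_force: [-5.1, -2.0, 0.8]
opening: 0.178
grip_force: 8.0
```

```bash
python3 -m pendant '[{"turn":[0,0,0],"translation":[0,0,0.06],"fingers":1}]' | egrep 'pos|force|op'
```

```text
tcp_pos: [534.4, -29.8, 52.0]
ft_force: [-4.7, -1.7, 1.2]
opening: 0.182
grip_force: 8.0
```

```bash
python3 -m pendant '[{"turn":[0,0,0],"translation":[0,0,0.1],"fingers":1}]' | egrep 'pos|force|op'
```

```text
tcp_pos: [534.4, -29.8, 51.0]
ft_force: [-4.0, -2.2, 1.2]
opening: 0.182
grip_force: 8.0
```

```bash
python3 -m pendant '[{"turn":[0,0,0],"translation":[0,0,0.1],"fingers":1}]' | egrep 'pos|force|op'
```

```text
tcp_pos: [534.5, -29.9, 50.0]
ft_force: [-3.8, -2.0, 1.0]
opening: 0.182
grip_force: 8.0
```

Run:
```python
from h import *
im=ball(583); cv2.imwrite("pics/w8.png",cv2.resize(im[130:290,180:400],None,fx=3,fy=3,interpolation=cv2.INTER_CUBIC)[:,:,::-1])
```

```text
ball [261.3 261.2] [248 251  27  20 440] theta 0.65 err 0.01 off [ 1.76 -0.08 -4.64] tcp n 533.9569711749552 v -36.663355661743786 [534.5 -29.9  50. ] [-3.8 -2.   1. ]
```

View pics/w8.png

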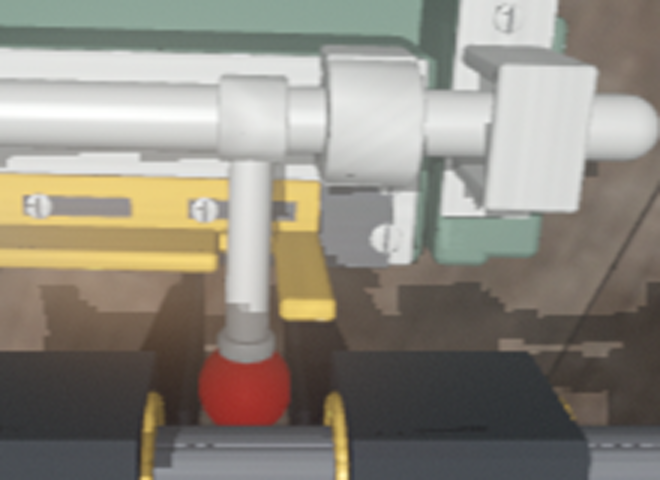

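The stem sits in the notch, between the lip's end at column 217 and the tall end at 275. The ball has slipped a few mm up the pads as the stop took over. I'll release, then check and press it home by touching the ball's top lightly with closed fingertips (expected touch at TCP z of about 81).

```bash
python3 -m pendant '[{"turn":[0,0,0],"translation":[-0.05,0,0],"fingers":2.5},{"turn":[0,0,0],"translation":[-0.05,0,0],"fingers":3.5},{"turn":[0,0,0],"translation":[-0.05,0,0],"fingers":4},{"turn":[0,0,0],"translation":[-0.05,0,-2],"fingers":4},{"turn":[0,0,0],"translation":[-0.1,0,-4.5],"fingers":4},{"turn":[0,0,0],"translation":[-0.2,0,-6.5],"fingers":4},{"turn":[0,0,0],"translation":[-0.2,0,-6.5],"fingers":0},{"turn":[0,0,0],"translation":[-0.2,0,-6.5],"fingers":0},{"turn":[0,0,0],"translation":[-0.2,0,-6.5],"fingers":0},{"turn":[0,0,0],"translation":[-0.2,0,-6.5],"fingers":0},{"turn":[0,0,0],"translation":[-0.2,0,-5.5],"fingers":0},{"turn":[0,0,0],"translation":[-0.2,0,-4.5],"fingers":0}]'
python3 -m pendant '[{"turn":[0,0,0],"translation":[0,0,0.5],"fingers":0},{"turn":[0,0,0],"translation":[0,0,0.7],"fingers":0}]' | egrep 'pos|force|op'
```

```text
t: 18.6
tcp_pos: [532.4, -29.6, 94.2]
tool_rot: [0.998, -0.064, -0.0, 0.0]
ft_force: [0.0, -0.4, 0.0]
opening: 0.006
grip_force: 0.0
tcp_pos: [532.4, -29.6, 87.6]
ft_force: [0.3, -0.3, -0.3]
opening: 0.007
grip_force: 0.0
```

```bash
python3 -m pendant '[{"turn":[0,0,0],"translation":[0,0,0.1],"fingers":0},{"turn":[0,0,0],"translation":[0,0,0.2],"fingers":0}]' | egrep 'pos|force|op'
```

```text
tcp_pos: [532.6, -29.6, 86.3]
ft_force: [0.7, 0.2, 0.3]
opening: 0.007
grip_force: 0.0
```

```bash
python3 -m pendant '[{"turn":[0,0,0],"translation":[0,0,0.1],"fingers":0},{"turn":[0,0,0],"translation":[0,0,0.2],"fingers":0}]' | egrep 'pos|force|op'
```

```text
tcp_pos: [532.5, -29.6, 84.2]
ft_force: [0.0, 0.4, 0.1]
opening: 0.007
grip_force: 0.0
```

```bash
python3 -m pendant '[{"turn":[0,0,0],"translation":[0,0,0.1],"fingers":0},{"turn":[0,0,0],"translation":[0,0,0.15],"fingers":0}]' | egrep 'pos|force|op'
```

```text
tcp_pos: [532.5, -29.6, 82.6]
ft_force: [-0.3, -0.4, 0.8]
opening: 0.007
grip_force: 0.4
```

```bash
python3 -m pendant '[{"turn":[0,0,0],"translation":[0,0,0.1],"fingers":0}]' | egrep 'pos|force|op'
```

```text
tcp_pos: [532.5, -29.6, 81.6]
ft_force: [-0.8, 0.7, 1.1]
opening: 0.007
grip_force: 0.8
```

```bash
python3 -m pendant '[{"turn":[0,0,0],"translation":[0,0,0.06],"fingers":0}]' | egrep 'pos|force|op'
```

```text
tcp_pos: [532.5, -29.6, 81.1]
ft_force: [-2.3, 0.2, 6.1]
opening: 0.005
grip_force: 3.2
```

```bash
python3 -m pendant '[{"turn":[0,0,0],"translation":[0,0,0.05],"fingers":0}]' | egrep 'pos|force|op'
```

```text
tcp_pos: [532.5, -29.6, 80.9]
ft_force: [-3.7, -0.5, 9.5]
opening: 0.008
grip_force: 4.8
```

```bash
python3 -m pendant '[{"turn":[0,0,0],"translation":[0,0,0.05],"fingers":0}]' | egrep 'pos|force|op'
```

```text
tcp_pos: [532.5, -29.6, 80.6]
ft_force: [-4.1, -0.1, 12.5]
opening: 0.008
grip_force: 6.4
```

It hit a firm stop at TCP z ≈ 81, exactly where the fully-home position was expected. Now I'll retreat and check.

```bash
python3 -m pendant '[{"turn":[0,0,0],"translation":[0,0,-1],"fingers":0},{"turn":[0,0,0],"translation":[0,0,-6],"fingers":0},{"turn":[0,0,0],"translation":[-1,0,-12],"fingers":0},{"turn":[0,0,0],"translation":[-2,0,-14],"fingers":0},{"turn":[0,0,0],"translation":[-2,0,-14],"fingers":0},{"turn":[0,0,0],"translation":[-2,0,-14],"fingers":0}]'
python3 - <<'E'
from h import *
im=optics.read_camera("wrist"); cv2.imwrite("pics/w9.png",im[:,:,::-1])
E
```

```text
t: 20.85
tcp_pos: [512.6, -27.1, 219.1]
tool_rot: [0.998, -0.064, -0.001, -0.0]
ft_force: [-0.0, 1.0, 0.8]
opening: 0.007
grip_force: 0.0
```

View pics/w9.png

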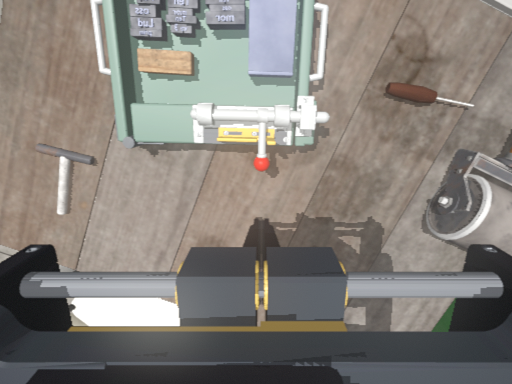

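The gate is flush with the carrier, the rod passes through the keeper (308,113), and the handle lies down with the knob at (262,163), out past the front face. The type and tools are where they were.

```bash
python3 -c "
from workcell import arm
print(arm.close_job())"
```

```text
the job is handed in; nothing more can be done
None
```

The job is handed in with the gate shut, the bolt through the keeper and the handle down to a firm stop in the notch; slide contact put an estimated 7 N on the plate, the last press on the knob reached 12.5 N at the wrist (more than I intended), and no verdict was returned.

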